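# Set and lock the speed dial of a vortex mixer

## Task

On the vortex mixer with the blue dial, turn the dial until its white pointer stands at the green mark, then turn the metal lock ring under it clockwise as far as it goes, so that the setting cannot creep. The pointer must still stand at the green mark when you are done. Do not touch the other mixer, the one with the orange dial.

Things in the scene. Friction and masses are not known exactly. Their poses are not given: they have to be found in the camera images.
- blue_mixer: Mixer to set, fixed: white casing 170 (x) x 110 (y) mm, flat top 55 mm above the table. Origin: centre of underside, on the table; z up, x from dial to cup. Black cup at x = 50 mm, 40 mm wide, rim 26 mm above the top. Dial and lock ring turn about one vertical axis at x = -45 mm, y = 0. A flat green mark on the casing beside the ring is the setting; other marks are black.
- blue_dial (a joint): Dial angle, rad, growing clockwise from above, stops at -1.6 and 1.6. Blue grip bar 36 x 12 mm, 29 to 46 mm above the casing top, on a black skirt 36 mm across (23 to 29 mm). Pointer: white line on one half of the bar, along it. At 0 it points to the mixer's -x, at 0.70 to the green mark (-x, +y side). Starts at -0.75 to 0.05. Friction 0.04 N m; stays where left.
- blue_ring (a joint): Angle of the aluminium lock ring, rad, growing clockwise from above: 0 loose, 1.1 tight at its stop. Block 2 to 22 mm above the casing top, two ribbed flats 50 mm apart, wings 66 mm over the ends, red dot on one. At 0 the flats face the mixer's +y and -y. Starts at 0 to 0.3. Friction 0.08 N m; stays where left, does not drag the dial. The dial fits between fingers on the flats.
- orange_mixer: The other mixer, the same but with an orange dial; fixed to the table, to be left untouched. Origin and axes as on the blue one. The two may have changed places.

How it is judged:
By the outcome, as a careful person would: the job done as asked, in the order asked, and still so for the second after the job is handed in, with the robot touching nothing.
It also fails if it takes over 48 s, if anything falls off the work surface, if the arm or the gripper's body presses on something with over 40 N, if the wrist force passes 120 N, or if a joint passes its speed limit or range.

## Robot

A 6-joint arm with a two-finger parallel gripper is mounted at the origin on a cart in front of the work surface, level with it; the furniture and walls round the work are solid. World frame = base frame: x ahead of the robot, y to its left, z up, the work surface at z = 0. Lengths are in m, angles in rad, forces in N, time in s.
With the tool pointing down it reaches from about 0.425 to 0.95 m from the base axis. Payload 3.5 kg.
Tool frame: the origin (TCP) lies midway between the tips of the shut fingers; the grasp point (between the pads) lies 19 mm behind it; z points along the fingers, y is the line along which they close (so a half turn about z gives the same grasp; the last joint's range is limited). The gripper opens to 85 mm and grips with 20 to 120 N. Pads are 22 mm wide; open, the fingers measure 114 mm over their backs; the gripper's body (76 mm by 85 mm) begins 54 mm behind the grasp point. The pads swing forward as they close: fully open they stand 13 mm farther back than shut.
Start: joints at [-1.284, 0.286, 1.577, -0, 1.279, -0.15], TCP at [0.286, -0.612, 0.231] pointing down, gripper open.
Joint ranges: [-2.77, 2.77], [-0.9, 2.22], [0.21, 2.48], [-1.53, 4.67], [0.24, 2.81], [-2.84, 2.84]. Speed limits (rad/s): [2.79, 2.79, 3.14, 3.14, 3.14, 3.14].

## Interface

Orientations are given as a unit quaternion [x, y, z, w].
In Python, from plant import ctrl gives the robot as it stands.
- The arm moves only by the tool arm_command, never from a script. Its argument "steps" is one flat list of numbers, 5 for each row, row after row: the opening in per cent of the stroke, from 0 (shut) to 100 (fully open), then the shift along the tool's x, y, z each as a share of 25 mm, from -1 to 1, then the turn about the tool's z as a share of 0.1 rad, from -1 to 1. In form: [grip, tx, ty, tz, spin, grip, tx, ty, tz, spin, ...]. A call has 1 to 8 rows; each row shifts and turns the commanded pose from where the row before left it, along the tool's axes as they then stand; what a row does not reach is not made up. A row lasts 1/12 s, in which the tool goes at most 41.7 mm and 7.16 degrees, less where a joint would pass 70% of its speed; a pose out of reach is approached as far as the arm can. A call with a number of a shift or a turn outside -1 to 1 is refused whole. A call with a gripper value outside its range is refused whole. The fingers move at their own pace and stop on an object; "squeeze" is the grip in N (left out, the last holds). Time passes only in rows, so rows that do not move let the fingers close. It gives the time, the measured TCP pose, the force, the opening and the grip force at its end, in the units of the state.
- ctrl.get_state(): the state, without advancing time (a new reading comes with each control period).
- ctrl.read_camera(name): name is "side" or "top" or "wrist"; returns the picture (480x640x3 uint8, red, green, blue); there is no depth.
- ctrl.camera_model(name): a dict with "intrinsics" (3x3 intrinsics, pixels), "rvec" (rotation vector, rad) and "tvec" (3), from world to camera coordinates, as OpenCV has them. Camera axes: x right, y down, z forward; pixel columns grow to the right and rows downward; lengths in m; the calibration is good to about 2 mm. A picture is of the moment at which its call begins: read the wrist's pose just before it. camera_model takes no time and is no camera call; for the wrist camera it gives the pose at the moment of the call.
- ctrl.sign_off(): hands the job in; it is judged then, once.
The state is a dict: "time": time; "qpos": joint angles; "dq": joint speeds; "joint_efforts": joint torques, N m; "eef_pos": TCP position; "tcp_rot": TCP orientation; "contact_force": force on the tool from outside, world axes, zero at the start; "wrist_torque": the same for the moment, N m; "opening": opening from 0.0 (shut) to 1.0 (fully open); "finger_force": force on a finger pad.
Only numpy, scipy, OpenCV 4.12 (cv2) and the standard library are available. Lean on these libraries where they do the work, as an engineer would, in place of code of your own. Each camera call takes 0.05 s, during which the arm holds its last target. There are 200 camera calls.

## Working session

There is one attempt and no reset: what is moved stays moved. The work goes in short steps, Python scripts to look and compute and a tool call to move; the robot and the scene stay as the last step left them, time stands still between calls to the robot, and variables do not carry over. Pictures are saved under pics/ and viewed, at most 10 in all, crops included, and the job is handed in when it is done.

Besides the shell and the picture viewer there is one more tool, called after "Emit:" by a JSON object that holds its "name" and its "arguments", one argument or row to a line. arm_command: Moves the arm, as the interface text tells. Its arguments: {"type":"object","properties":{"steps":{"type":"array","items":{"type":"number"}},"squeeze":{"type":"number"}},"required":["steps"]}

```bash
mkdir -p pics; python3 - <<'E'
from plant import ctrl
import cv2,numpy as np
s=ctrl.get_state();print(s)
a=ctrl.read_camera("top");b=ctrl.read_camera("side")
cv2.imwrite("pics/top.png",a[...,::-1]);cv2.imwrite("pics/side.png",b[...,::-1])
for n in("top","side","wrist"):print(n,ctrl.camera_model(n))
E
```

```text
{'time': 0.0, 'qpos': array([-1.28401142e+00,  2.87191822e-01,  1.57816963e+00, -2.67799505e-06,
        1.27860596e+00, -1.49999903e-01]), 'dq': array([ 1.97529789e-03,  4.05433376e-04, -1.80000233e-05, -1.06609273e-03,
        2.38625947e-04,  1.01518617e-03]), 'joint_efforts': array([ 4.19220614e-04, -4.05979049e+01, -2.92623943e+01, -1.18800067e-04,
        5.88705981e-03, -7.61461934e-06]), 'eef_pos': array([ 0.28538286, -0.61098039,  0.22993373]), 'tcp_rot': array([ 9.76246241e-01,  2.16660721e-01, -8.24231634e-05, -1.18451323e-03]), 'contact_force': array([-0.48803251,  0.20302227,  0.76056956]), 'wrist_torque': array([0.01768065, 0.01080504, 0.0212175 ]), 'finger_force': 0.0, 'opening': 1.0003902434142313}
top {'intrinsics': array([[585.09977296,   0.        , 327.90478309],
       [  0.        , 585.09977296, 238.58661785],
       [  0.        ,   0.        ,   1.        ]]), 'rvec': array([ 2.1622524 , -2.10798709,  0.21348455]), 'tvec': array([-0.07546076,  0.56931208,  1.00186497])}
side {'intrinsics': array([[499.29943601,   0.        , 327.17894122],
       [  0.        , 499.29943601, 233.52332785],
       [  0.        ,   0.        ,   1.        ]]), 'rvec': array([ 0.00572077, -2.8532146 ,  1.28529988]), 'tvec': array([0.55758262, 0.08986994, 0.91848232])}
wrist {'intrinsics': array([[338.0503819 ,   0.        , 319.40902726],
       [  0.        , 338.0503819 , 234.93834495],
       [  0.        ,   0.        ,   1.        ]]), 'rvec': array([-2.42265922,  1.54163331,  0.24331502]), 'tvec': array([-0.67209692, -0.03909442,  0.37994377])}
```

View pics/top.png

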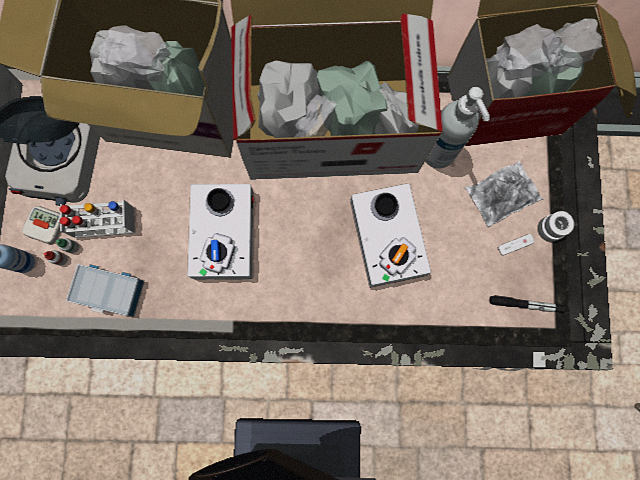

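View pics/side.png

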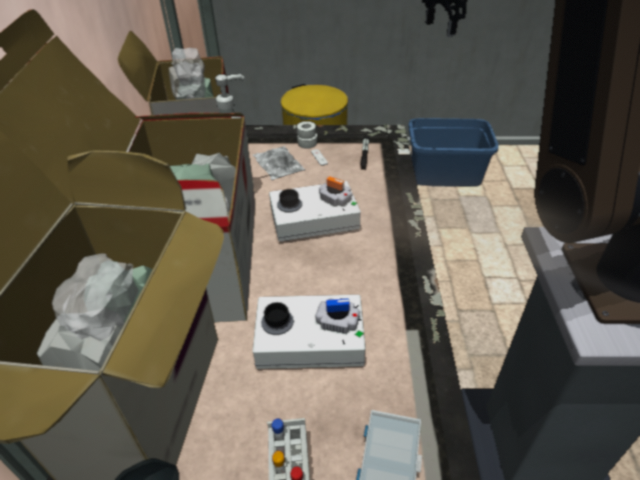

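The top view shows the blue mixer at left (dial ~(215,250), green mark ~(203,271), cup ~(218,201)). The side view shows its dial at ~(338,305). The orange mixer is on the right. Next I'll measure the blue one from both views.

```bash
cat > h.py <<'E'
import cv2,numpy as np
def P(m):
    R=cv2.Rodrigues(m["rvec"])[0];return m["intrinsics"],R,m["tvec"]
def ray(m,uv):
    K,R,t=P(m);d=R.T@np.linalg.solve(K,[uv[0],uv[1],1.]);return -R.T@t,d
def onz(m,uv,z):
    c,d=ray(m,uv);return c+d*(z-c[2])/d[2]
def tri(m1,u1,m2,u2):
    a,d=ray(m1,u1);b,e=ray(m2,u2)
    s=np.linalg.lstsq(np.c_[d,-e],b-a,rcond=None)[0];p,q=a+s[0]*d,b+s[1]*e
    return (p+q)/2,np.linalg.norm(p-q)
def blob(img,lo,hi,roi):
    x0,y0,x1,y1=roi;h=cv2.cvtColor(img[y0:y1,x0:x1],cv2.COLOR_RGB2HSV)
    k=cv2.inRange(h,lo,hi);n,l,st,c=cv2.connectedComponentsWithStats(k)
    i=1+np.argmax(st[1:,4]);pts=np.argwhere(l==i)[:,::-1]+[x0,y0]
    return c[i]+[x0,y0],st[i,4],pts
BLUE=((100,130,60),(130,255,255));GREEN=((45,100,60),(85,255,255))
E
python3 - <<'E'
from h import *
from plant import ctrl
a=cv2.imread("pics/top.png")[...,::-1];b=cv2.imread("pics/side.png")[...,::-1]
mt,ms=ctrl.camera_model("top"),ctrl.camera_model("side")
rt=(190,225,250,285);rs=(300,285,370,350)
for n,(lo,hi) in dict(blue=BLUE,green=GREEN).items():
    u,A,_=blob(a,lo,hi,rt);v,B,_=blob(b,lo,hi,rs);print(n,u,A,v,B,tri(mt,u,ms,v))
    if n=="blue": print("blue@z.095",onz(mt,u,.095),onz(ms,v,.095))
    else: print(onz(mt,u,.055),onz(ms,v,.055))
lo,hi=(0,0,0),(180,255,45)
u,A,_=blob(a,lo,hi,(200,180,240,220));v,B,_=blob(b,lo,hi,(255,295,297,335));print("cup",u,A,v,B,tri(mt,u,ms,v))
# casing corners: white mask
h=cv2.cvtColor(a[170:295,175:265],cv2.COLOR_RGB2HSV)
k=cv2.inRange(h,(0,0,200),(180,30,255));k=cv2.morphologyEx(k,cv2.MORPH_CLOSE,np.ones((25,25)))
c=max(cv2.findContours(k,0,2)[0],key=cv2.contourArea);r=cv2.minAreaRect(c)
q=cv2.boxPoints(r)+[175,170];w=np.array([onz(mt,p,.055) for p in q]);print(q,w[:,:2])
for i in range(4):
    d=w[(i+1)%4]-w[i];print(np.linalg.norm(d),np.arctan2(d[1],d[0]))
print(w.mean(0))
cv2.imwrite("pics/crop.png",cv2.resize(a[175:290,175:265],None,fx=5,fy=5,interpolation=2)[...,::-1])
E
```

```text
blue [214.39393939 249.46212121] 132 [336.61471861 305.64502165] 231 (array([0.54028452, 0.13421487, 0.09244481]), np.float64(0.0018324535745882727))
blue@z.095 [0.5389642  0.13388309 0.095     ] [0.54120062 0.13613665 0.095     ]
green [202.67741935 271.80645161] 31 [358.76 333.32] 25 (array([0.50585506, 0.15888813, 0.0562347 ]), np.float64(0.0026014978564796658))
[0.50471586 0.15935134 0.055     ] [0.50704617 0.15763033 0.055     ]
cup [218.5952381  199.76666667] 420 [276.49897751 315.56441718] 489 (array([0.63376856, 0.13591863, 0.07072266]), np.float64(0.0020477194056212344))
[[174.98501205 274.73439026]
 [176.86635971 182.54829502]
 [249.85636902 184.03788757]
 [247.97502136 276.22398376]] [[0.49824416 0.20774031]
 [0.66660139 0.2161571 ]
 [0.66769468 0.08369067]
 [0.49894162 0.07901539]]
0.16856748832628332 0.04995207417841619
0.13247094931179793 -1.5625431894683843
0.16881781364095846 -3.1138948757742897
0.1287268132690766 1.5762144389431083
[0.58287046 0.14665087 0.055     ]
```

View pics/crop.png

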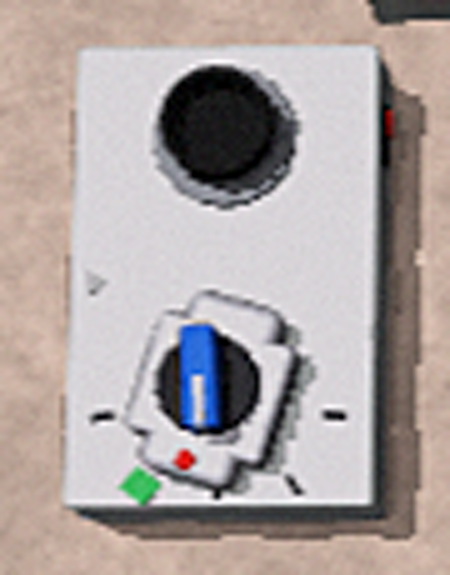

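The crop confirms the pointer faces roughly world -x (near angle 0), with the ring slightly turned. The dial axis is near (0.540, 0.134). First I'll move above it, then turn the tool to the half-turn orientation that suits joint 6's range.

Emit:
{"name": "arm_command", "arguments": {
  "steps": [100, 0.91, -0.945, 0, 0, 100, 0.91, -0.945, 0, 0, 100, 0.91, -0.945, 0, 0, 100, 0.91, -0.945, 0, 0, 100, 0.91, -0.945, 0, 0, 100, 0.91, -0.945, 0, 0, 100, 0.91, -0.945, 0, 0, 100, 0.91, -0.945, 0, 0]
}}

```text
time: 0.77
eef_pos: [0.3706, -0.3615, 0.2308]
tcp_rot: [0.976, 0.217, -0.0, -0.0]
contact_force: [0.5, -0.4, 0.7]
opening: 1.003
finger_force: 0.0
```

Emit:
{"name": "arm_command", "arguments": {
  "steps": [100, 0.91, -0.945, 0, 0, 100, 0.91, -0.945, 0, 0, 100, 0.91, -0.945, 0, 0, 100, 0.91, -0.945, 0, 0, 100, 0.91, -0.945, 0, 0, 100, 0.91, -0.945, 0, 0, 100, 0.91, -0.945, 0, 0, 100, 0.91, -0.945, 0, 0]
}}

```text
time: 1.43
eef_pos: [0.4554, -0.1134, 0.231]
tcp_rot: [0.976, 0.217, -0.0, -0.0]
contact_force: [0.1, -0.7, -0.1]
opening: 0.999
finger_force: 0.0
```

Emit:
{"name": "arm_command", "arguments": {
  "steps": [100, 0.91, -0.945, 0, 0, 100, 0.91, -0.945, 0, 0, 100, 0.91, -0.945, 0, 0, 100, 0.91, -0.945, 0, 0, 100, 0.91, -0.945, 0, 0, 100, 0.91, -0.945, 0, 0, 100, 0.91, -0.945, 0, 0, 100, 0.91, -0.945, 0, 0]
}}

```text
time: 2.1
eef_pos: [0.5403, 0.1349, 0.2308]
tcp_rot: [0.976, 0.217, -0.0, -0.0]
contact_force: [0.4, -0.5, -0.0]
opening: 1.002
finger_force: 0.0
```

Emit:
{"name": "arm_command", "arguments": {
  "steps": [100, 0, 0, 0, -1, 100, 0, 0, 0, -1, 100, 0, 0, 0, -1, 100, 0, 0, 0, -1, 100, 0, 0, 0, -1, 100, 0, 0, 0, -1, 100, 0, 0, 0, -1, 100, 0, 0, 0, -1]
}}

```text
time: 2.77
eef_pos: [0.5401, 0.1332, 0.2307]
tcp_rot: [0.813, 0.582, -0.0, -0.0]
contact_force: [0.8, -0.0, 0.0]
opening: 0.999
finger_force: 0.0
```

Emit:
{"name": "arm_command", "arguments": {
  "steps": [100, 0, 0, 0, -1, 100, 0, 0, 0, -1, 100, 0, 0, 0, -1, 100, 0, 0, 0, -1, 100, 0, 0, 0, -1, 100, 0, 0, 0, -1, 100, 0, 0, 0, -1, 100, 0, 0, 0, -1]
}}

```text
time: 3.43
eef_pos: [0.5401, 0.1331, 0.2307]
tcp_rot: [0.523, 0.853, -0.0, -0.0]
contact_force: [0.3, -0.6, 0.1]
opening: 0.997
finger_force: 0.0
```

Emit:
{"name": "arm_command", "arguments": {
  "steps": [100, 0, 0, 0, -1, 100, 0, 0, 0, -1, 100, 0, 0, 0, -1, 100, 0, 0, 0, -1, 100, 0, 0, 0, -1, 100, 0, 0, 0, -1, 100, 0, 0, 0, -1, 100, 0, 0, 0, -1]
}}

```text
time: 4.1
eef_pos: [0.54, 0.1331, 0.2306]
tcp_rot: [0.149, 0.989, -0.0, -0.001]
contact_force: [0.1, -0.5, -0.1]
opening: 0.997
finger_force: 0.0
```

Emit:
{"name": "arm_command", "arguments": {
  "steps": [100, 0, 0, 0, -1, 100, 0, 0, 0, -1, 100, 0, 0, 0, -1, 100, 0, 0, 0, 0]
}}

```text
time: 4.43
eef_pos: [0.5401, 0.1331, 0.2307]
tcp_rot: [0.002, 1.0, -0.0, -0.001]
contact_force: [0.1, -0.1, 0.0]
opening: 1.002
finger_force: 0.0
```

```bash
python3 - <<'E'
from h import *
from plant import ctrl
s=ctrl.get_state();print(s["time"],s["eef_pos"],s["tcp_rot"],s["qpos"])
m=ctrl.camera_model("wrist");w=ctrl.read_camera("wrist");np.save("w1.npy",m)
cv2.imwrite("pics/w1.png",w[...,::-1]);print(ray(m,(320,235)))
E
```

```text
4.4333 [0.54007261 0.13311317 0.23073955] [ 1.55052897e-03  9.99998640e-01 -2.95415972e-05 -5.60665351e-04] [ 5.92440041e-02  2.62562193e-02  1.87099966e+00  9.66156281e-06
  1.24545963e+00 -1.50845436e+00]
(array([0.46227539, 0.13533426, 0.37305083]), array([ 3.02445456e-01,  4.85429846e-04, -9.53168191e-01]))
```

View pics/w1.png

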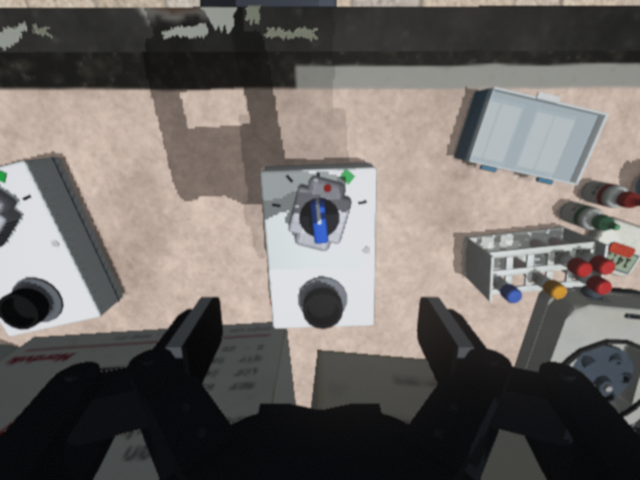

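The wrist view shows the blue dial at (320,218) with its pointer up toward image -y, the green mark at (347,177), and the cup at (322,303). The fingers straddle them correctly. I'll refine the axis, yaw, and bar and ring angles from this view.

```bash
python3 - <<'E'
from h import *
from plant import ctrl
w=cv2.imread("pics/w1.png")[...,::-1];a=cv2.imread("pics/top.png")[...,::-1]
m=np.load("w1.npy",allow_pickle=True).item();mt=ctrl.camera_model("top")
ub,A,pb=blob(w,*BLUE,(290,180,350,250));ut,_,_=blob(a,*BLUE,(190,225,250,285))
p,e=tri(m,ub,mt,ut);print("blue",ub,A,p,e)
# bar direction on its top plane
q=np.array([onz(m,x,.1) for x in pb])[:,:2]
hull=cv2.convexHull(pb.astype(np.int32))
r=cv2.minAreaRect((q*1e4).astype(np.float32));bx=cv2.boxPoints(r)/1e4;print("bar centre",r[0],"size",r[1])
V=np.linalg.svd(q-q.mean(0),full_matrices=False)[2][0];print("PCA angle cw from -x",np.arctan2(-V[1]*np.sign(V[0]),V[0]*np.sign(V[0]))*-1)
d=[bx[1]-bx[0],bx[2]-bx[1]];d=max(d,key=np.linalg.norm);d*=-np.sign(d[0]);print("rect angle cw",np.arctan2(d[1],-d[0]))
ug,_,_=blob(w,*GREEN,(330,165,365,190));vg,_,_=blob(a,*GREEN,(190,225,250,285))
print("green",onz(m,ug,.055),tri(m,ug,mt,vg))
uc,_,pc=blob(w,(0,0,0),(180,255,50),(297,280,350,330))
# casing
g=cv2.cvtColor(w,cv2.COLOR_RGB2GRAY)
L,R=[],[]
for y in range(225,275,3):
    row=cv2.GaussianBlur(g,(3,3),0)[y].astype(float);dd=np.diff(row)
    L.append(onz(m,(250+np.argmax(dd[250:285])+.5,y),.055)[:2]);R.append(onz(m,(360+np.argmin(dd[360:390])+.5,y),.055)[:2])
for n,X in(("L",L),("R",R)):
    X=np.array(X);k=np.polyfit(X[:,0],X[:,1],1);print(n,"yaw",np.arctan(k[0]),"y at .54",np.polyval(k,.54),np.std(X[:,1]-np.polyval(k,X[:,0])))
r0=ctrl.get_state()["eef_pos"];print(r0)
cv2.imwrite("pics/w1c.png",cv2.resize(w[155:255,255:385],None,fx=6,fy=6,interpolation=2)[...,::-1])
E
```

```text
blue [319.33259912 223.79955947] 454 [0.53974156 0.13443987 0.09482416] 0.0017832834071445927
bar centre (5373.53271484375, 1348.3863525390625) size (359.2729797363281, 125.63150787353516)
PCA angle cw from -x 0.08026937959142809
rect angle cw -0.046968732
green [0.50552836 0.16091798 0.055     ] (array([0.50666458, 0.16181256, 0.04290502]), np.float64(0.00101839277704095))
L yaw 0.04015192555612281 y at .54 0.08101999721555231 0.0003897947212405073
R yaw 0.047788534919120496 y at .54 0.18744411457661792 0.00045502533684967344
[0.54012174 0.1331379  0.23079615]
```

View pics/w1c.png

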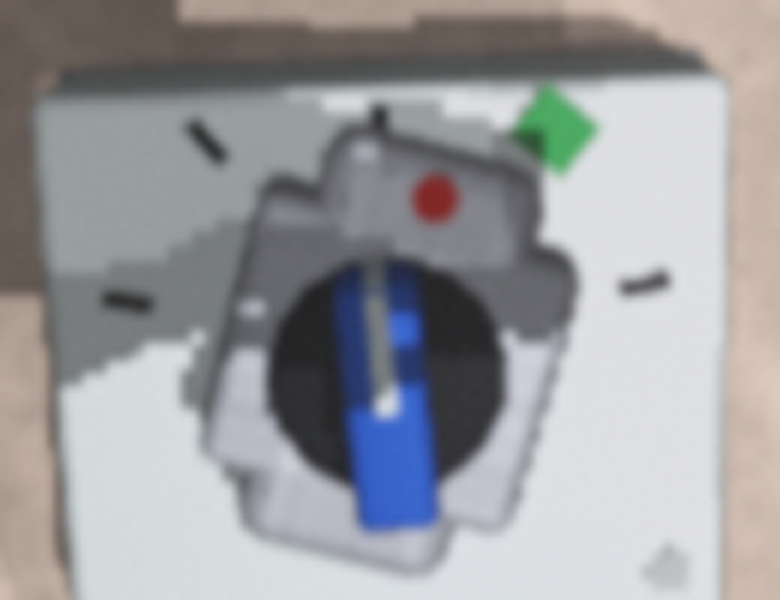

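The pointer is at about -0.06 rad (world, clockwise from -x) and the casing yaw is about +0.044, so the green mark is at about 0.657. The green mark's own position gives 0.663. The axis is at (0.5397, 0.1343) and the bar height about 0.095 agrees with the text. I'll descend to grip the bar only, clear of the skirt.

Emit:
{"name": "arm_command", "arguments": {
  "steps": [45, 0.02, 0.05, 1, -0.5, 45, 0, 0, 1, 0, 45, 0, 0, 1, 0, 45, 0, 0, 1, 0, 45, 0, 0, 1, 0, 45, 0, 0, 0.3, 0, 45, 0, 0, 0, 0, 45, 0, 0, 0, 0],
  "squeeze": 30
}}

```text
time: 5.15
eef_pos: [0.5402, 0.1344, 0.0993]
tcp_rot: [-0.022, 1.0, 0.0, 0.0]
contact_force: [0.3, -0.1, 0.0]
opening: 0.455
finger_force: 0.0
```

```bash
python3 - <<'E'
from h import *
from plant import ctrl
s=ctrl.get_state();print(s["time"],s["eef_pos"],s["tcp_rot"],s["opening"])
m=ctrl.camera_model("wrist");w=ctrl.read_camera("wrist");np.save("w2.npy",m)
u,A,p=blob(w,*BLUE,(150,100,490,440));print(u,A)
V=onz(m,u,.097);print(V)
cv2.imwrite("pics/w2.png",w[...,::-1])
E
```

```text
5.15 [0.5402264  0.13442326 0.09925771] [-2.20867335e-02  9.99756058e-01  6.03267735e-06  3.99583735e-05] 0.45536522331694407
[316.08846658 294.07536042] 1526
[0.53781273 0.13467369 0.097     ]
```

View pics/w2.png

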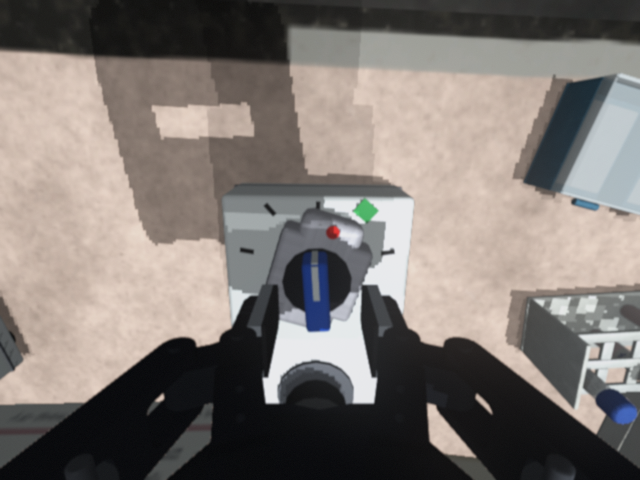

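The fingers straddle the bar (blue at (316,294)) evenly, and it is nearly aligned with the tool. Lower 11 mm and close.

Emit:
{"name": "arm_command", "arguments": {
  "steps": [45, 0.02, 0, 0.44, 0, 0, 0, 0, 0, 0, 0, 0, 0, 0, 0, 0, 0, 0, 0, 0, 0, 0, 0, 0, 0, 0, 0, 0, 0, 0, 0, 0, 0, 0, 0],
  "squeeze": 30
}}

```text
time: 5.78
eef_pos: [0.5392, 0.133, 0.0882]
tcp_rot: [-0.023, 1.0, -0.001, -0.001]
contact_force: [-1.9, -5.3, 1.4]
opening: 0.13
finger_force: 34.3
```

Emit:
{"name": "arm_command", "arguments": {
  "steps": [0, 0.03, -0.05, 0, 0.5, 0, 0, 0, 0, 1, 0, 0, 0, 0, 1, 0, 0, 0, 0, 1, 0, 0, 0, 0, 1, 0, 0, 0, 0, 1, 0, 0, 0, 0, 1, 0, 0, 0, 0, 0.5]
}}

```text
time: 6.45
eef_pos: [0.5391, 0.1328, 0.0881]
tcp_rot: [0.323, 0.946, -0.0, 0.001]
contact_force: [-0.1, -1.9, -1.0]
opening: 0.129
finger_force: 34.1
```

Emit:
{"name": "arm_command", "arguments": {
  "steps": [0, 0, 0, 0, 0, 0, 0, 0, 0, 0]
}}

```text
time: 6.62
eef_pos: [0.5391, 0.1328, 0.0882]
tcp_rot: [0.321, 0.947, -0.0, 0.001]
contact_force: [0.3, -2.2, -1.2]
opening: 0.132
finger_force: 34.1
```

```bash
python3 - <<'E'
from h import *
from plant import ctrl
from scipy.spatial.transform import Rotation as R
s=ctrl.get_state();x=R.from_quat(s["tcp_rot"]).as_matrix()[:,0];print(s["time"],s["eef_pos"],"cw",np.arctan2(x[1],-x[0]),s["contact_force"],s["wrist_torque"],s["qpos"])
m=ctrl.camera_model("wrist");w=ctrl.read_camera("wrist");np.save("w3.npy",m)
ug,A,_=blob(w,*GREEN,(150,100,490,350));g=onz(m,ug,.055);print("green",ug,A,g)
for c in ([.5395,.1335],s["eef_pos"][:2]): d=g[:2]-c;print(np.arctan2(d[1],-d[0]))
E
```

```text
6.6167 [0.53912699 0.13281817 0.08815628] cw 0.6535401733630561 [ 0.33970976 -2.17376082 -1.20797746] [-0.28114499 -0.1354224  -0.06309337] [ 5.90520050e-02  1.88960648e-01  1.97685158e+00 -6.36750102e-04
  9.74776018e-01 -8.57847114e-01]
green [320.24850299 197.97305389] 334 [0.50561153 0.16078661 0.055     ]
0.6778966190630767
0.6954225809243221
```

Emit:
{"name": "arm_command", "arguments": {
  "steps": [0, 0, 0, 0, 0.05, 45, 0, 0, 0, 0, 45, 0, 0, 0, 0, 45, 0, 0, 0, 0, 100, 0, 0, -1, 0, 100, 0, 0, -1, 0, 100, 0, 0, -1, 0, 100, 0, 0, 0, 0]
}}

```text
time: 7.33
eef_pos: [0.5422, 0.1337, 0.1691]
tcp_rot: [0.324, 0.946, 0.002, 0.005]
contact_force: [1.6, 0.5, 1.1]
opening: 0.979
finger_force: 0.0
```

```bash
python3 - <<'E'
from h import *
from plant import ctrl
from scipy.spatial.transform import Rotation as R
s=ctrl.get_state();x=R.from_quat(s["tcp_rot"]).as_matrix()[:,0];print(s["time"],s["eef_pos"],"cw",np.arctan2(x[1],-x[0]),s["contact_force"])
m=ctrl.camera_model("wrist");w=ctrl.read_camera("wrist");np.save("w3.npy",m)
ug,A,_=blob(w,*GREEN,(200,100,440,350));print("green",onz(m,ug,.055))
ub,A,pb=blob(w,*BLUE,(200,100,440,350));print("blue",ub,A)
h=cv2.cvtColor(w,cv2.COLOR_RGB2HSV)
cv2.imwrite("pics/w3.png",cv2.resize(w[130:330,190:450],None,fx=3,fy=3,interpolation=2)[...,::-1]);cv2.imwrite("pics/w3f.png",w[...,::-1])
E
```

```text
7.3333 [0.54220871 0.13369665 0.16910378] cw 0.6593509827161113 [1.55744795 0.51501511 1.0817261 ]
green [0.50547595 0.16057066 0.055     ]
blue [314.53206003 244.29331514] 733
```

View pics/w3.png

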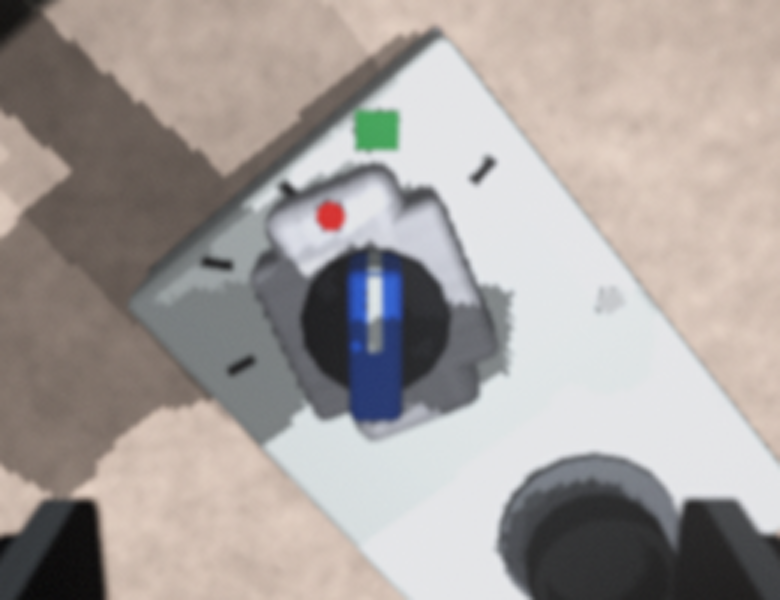

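The picture shows the white pointer at x≈375 and the green mark at x≈377, so the dial is set. The ring flats stand at about 0.25 rad world (ring ≈0.29). I'll turn the open gripper back to match.

Emit:
{"name": "arm_command", "arguments": {
  "steps": [100, 0, 0, 0, -1, 100, 0, 0, 0, -1, 100, 0, 0, 0, -1, 100, 0, 0, 0, -1, 100, 0, 0, 0, -0.1, 100, 0, 0, 0, 0, 100, 0, 0, 0, 0]
}}

```text
time: 7.97
eef_pos: [0.5383, 0.1332, 0.162]
tcp_rot: [0.126, 0.992, -0.0, -0.001]
contact_force: [-0.0, -0.8, 0.2]
opening: 0.998
finger_force: 0.0
```

```bash
python3 - <<'E'
from h import *
from plant import ctrl
from scipy.spatial.transform import Rotation as R
s=ctrl.get_state();M=R.from_quat(s["tcp_rot"]).as_matrix();x=M[:,0];print(s["time"],s["eef_pos"],"cw",np.arctan2(x[1],-x[0]))
print("to axis in tool (share)",M.T@(np.array([.5393,.1332,.057])-s["eef_pos"])/.025)
w=ctrl.read_camera("wrist")
cv2.imwrite("pics/w4.png",cv2.resize(w[130:380,160:480],None,fx=2.4,fy=2.4,interpolation=2)[...,::-1])
E
```

```text
7.9667 [0.53828321 0.13316869 0.16204523] cw 0.25173782889041496
to axis in tool (share) [-0.04486711  0.01260986  4.20174764]
```

View pics/w4.png

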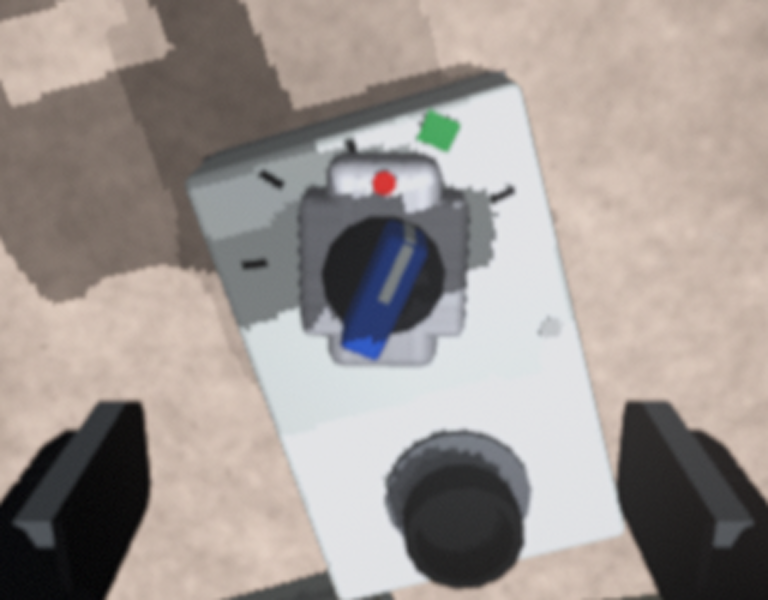

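The ring is square to the fingers in this view (flats vertical at x≈302 and 467, red dot at (384,183)). Now descend and close on the flats.

Emit:
{"name": "arm_command", "arguments": {
  "steps": [100, -0.04, 0.01, 1, 0, 100, 0, 0, 1, 0, 100, 0, 0, 1, 0, 100, 0, 0, 0.7, 0, 100, 0, 0, 0.5, 0, 100, 0, 0, 0, 0, 100, 0, 0, 0, 0],
  "squeeze": 40
}}

```text
time: 8.6
eef_pos: [0.5396, 0.1331, 0.0576]
tcp_rot: [0.125, 0.992, -0.0, -0.001]
contact_force: [0.0, 0.6, -0.1]
opening: 1.001
finger_force: 0.0
```

Emit:
{"name": "arm_command", "arguments": {
  "steps": [0, 0, 0, 0, 0, 0, 0, 0, 0, 0, 0, 0, 0, 0, 0, 0, 0, 0, 0, 0, 0, 0, 0, 0, 0, 0, 0, 0, 0, 0],
  "squeeze": 40
}}

```text
time: 9.1
eef_pos: [0.5408, 0.1324, 0.0598]
tcp_rot: [0.124, 0.992, -0.001, 0.001]
contact_force: [-1.1, -2.6, 5.3]
opening: 0.57
finger_force: 42.6
```

Emit:
{"name": "arm_command", "arguments": {
  "steps": [0, 0, 0, -0.08, 0.5, 0, 0, 0, 0, 1, 0, 0, 0, 0, 1, 0, 0, 0, 0, 1, 0, 0, 0, 0, 1, 0, 0, 0, 0, 1, 0, 0, 0, 0, 1, 0, 0, 0, 0, 0.6]
}}

```text
time: 9.77
eef_pos: [0.54, 0.1314, 0.0599]
tcp_rot: [0.463, 0.886, -0.001, 0.001]
contact_force: [1.2, -6.1, -1.8]
opening: 0.577
finger_force: 45.1
```

```bash
cat > st.py <<'E'
from plant import ctrl
import numpy as np
from scipy.spatial.transform import Rotation as R
s=ctrl.get_state();M=R.from_quat(s["tcp_rot"]).as_matrix();x=M[:,0]
print(s["time"],s["eef_pos"],"cw",np.arctan2(x[1],-x[0]),"F",s["contact_force"],"T",s["wrist_torque"],s["opening"],s["qpos"][5])
E
python3 st.py
```

```text
9.7667 [0.54003491 0.13138485 0.05987894] cw 0.9626336618127881 F [ 1.18540621 -6.13524952 -1.83396207] T [-1.04252057 -0.06267085  0.03909844] 0.5769859679243353 -0.5477358078225697
```

Emit:
{"name": "arm_command", "arguments": {
  "steps": [0, 0, 0, 0, 0.5, 0, 0, 0, 0, 0.4, 0, 0, 0, 0, 0.3, 0, 0, 0, 0, 0.3, 0, 0, 0, 0, 0, 0, 0, 0, 0, 0]
}}

```text
time: 10.27
eef_pos: [0.5397, 0.1315, 0.0598]
tcp_rot: [0.523, 0.852, -0.002, 0.001]
contact_force: [-0.4, -6.5, -1.3]
opening: 0.574
finger_force: 45.4
```

```bash
python3 st.py
```

```text
10.2667 [0.53966221 0.13151393 0.05983469] cw 1.10150800405739 F [-0.43044072 -6.46725727 -1.33770537] T [-0.94749917  0.09345219  1.53479444] 0.5742884010463083 -0.406965218769683
```

Torque rose to 1.5 N m at about the expected angle, so the ring is on its stop. I'll relax a little, open, and rise.

Emit:
{"name": "arm_command", "arguments": {
  "steps": [0, 0, 0, 0, -0.3, 0, 0, 0, 0, 0, 80, 0, 0, 0, 0, 80, 0, 0, 0, 0, 80, 0, 0, 0, 0, 80, 0, 0, 0, 0]
}}

```text
time: 10.77
eef_pos: [0.5401, 0.1336, 0.0603]
tcp_rot: [0.514, 0.858, 0.001, 0.0]
contact_force: [0.5, -0.3, 0.3]
opening: 0.802
finger_force: 0.0
```

Emit:
{"name": "arm_command", "arguments": {
  "steps": [80, 0, 0, -0.5, 0, 80, 0, 0, -1, 0, 80, 0, 0, -1, 0, 100, 0, 0, -1, 0, 100, 0, 0, -1, 0, 100, 0, 0, 0, 0, 100, 0, 0, 0, 0, 100, 0, 0, 0, 0]
}}

```text
time: 11.43
eef_pos: [0.5394, 0.1332, 0.1723]
tcp_rot: [0.514, 0.858, 0.0, -0.0]
contact_force: [0.1, -0.0, -0.4]
opening: 0.998
finger_force: 0.0
```

```bash
python3 st.py; python3 - <<'E'
from h import *
from plant import ctrl
w=ctrl.read_camera("wrist")
cv2.imwrite("pics/w5.png",cv2.resize(w[120:370,160:480],None,fx=2.4,fy=2.4,interpolation=2)[...,::-1])
E
```

```text
11.4333 [0.53941166 0.13324477 0.17233154] cw 1.079793566941067 F [ 0.13667802 -0.04570845 -0.38317372] T [-0.01415542 -0.02239901 -0.02318452] 0.9981227584912057 -0.4316718767712781
```

View pics/w5.png

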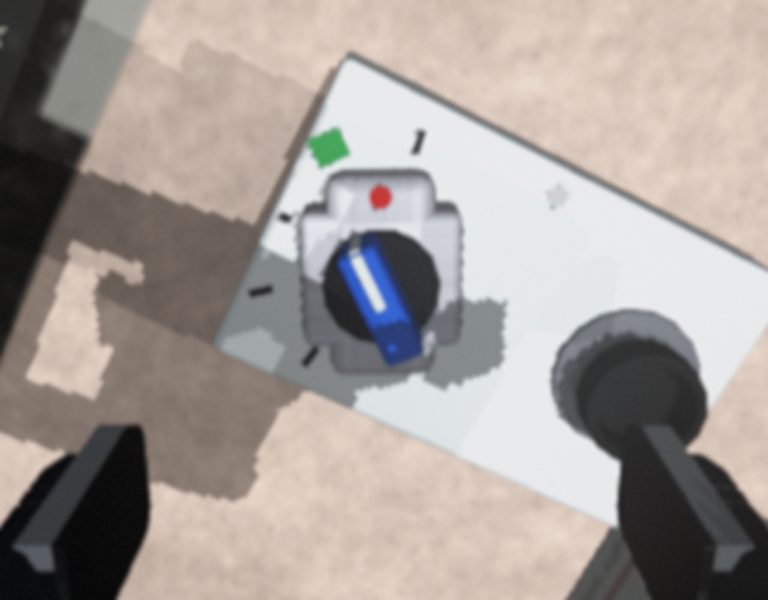

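The ring is turned square to the tool at about 1.07 rad world, which is its stop. The pointer (383,310)→(355,245) stands at about 0.67 rad, still at the green mark (328,147). I'm handing in.

```bash
python3 -c "
from plant import ctrl
print(ctrl.sign_off())"
```

```text
the job is handed in; nothing more can be done
None
```

The blue dial's pointer stands at the green mark, the lock ring is turned clockwise to its stop, and the arm never touched the orange mixer; I handed the job in at about 11.5 s, and no verdict came back.

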